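# Dim the microscope light to the third click, then start it

## Task

The microscope's light source has to come on already dimmed: with the fingertips, gently push the upright lever on top of it away from its parked end, click by click, and stop it in the third click without running past. Only then press the larger button of the loose start box fully in and let it come back up. Nothing is to be gripped, picked up or pushed out of its place: the start box, its smaller button and the other things on the bench stay as they are.

Things in the scene. Friction and masses are not known exactly. Their poses are not given: they have to be found in the camera images.
- light_source: White cold-light source box fixed to the bench, 160 (its x) by 260 (its y) by 90 mm high; origin at the centre of its underside, z up. A slot 116 mm long in its flat top runs along its y axis at x = -30 mm, and the attenuator lever stands out of it. The box's pale grey front panel with the round light port faces its -x, towards the robot.
- attenuator (a joint): Lever travel in m along the light source's +y. 0 = parked end stop; starts at 0 to 6 mm. Free up to 7 mm, then clicks at 24, 40, 56, 72 and 88 mm, crests midway (16, 32, 48, 64, 80 mm). The parked end is no click: the third click is 56 mm. Pushing over a crest takes about 3 N; just past it the lever runs ahead some 8 mm into the click by itself and stays there. End stop 92 mm.
- lever_tip (a point): Centre of the top of the lever, a black upright paddle 10 mm thick along its travel (light source's y), 36 mm wide (x), standing 3 to 41 mm above the box top (point 131 mm above the bench). In the light source's frame it is at x = -30 mm, y = -46 mm + travel. Behind it, on the parked side, 79 mm of flat box top is free. It is pushed from there.
- start_box: Loose grey start box, 90 (its x) by 140 (its y) by 42 mm high, 0.6 kg; origin at the centre of its underside, z up. Two round push buttons stand on its top: the larger at y = +36 mm, the smaller at y = -36 mm.
- start_top (a point): Centre of the top face of the larger (start) button, cap 32 mm in diameter. It is pressed straight down.
- start (a joint): Travel of the larger button in m: 0 is up, 0.006 fully in; a spring takes 5 N to press it fully in and brings it back.
- stop_top (a point): Centre of the top face of the smaller (stop) button, cap 16 mm in diameter. Not to be pressed.
- stop (a joint): Travel of the smaller button in m, 0 is up, 0.006 fully in. Not to be pressed.
- oil_bottle: Amber dropper bottle, 26 mm in diameter, 50 mm tall, standing loose on top of the light source behind the slot, near its +y end; origin at the centre of its underside.
- petri_dish: Closed glass dish, 94 mm in diameter, 16 mm high, loose on the bench beyond the start box; origin at the centre of its underside.
- beaker: Small glass beaker, 60 mm in diameter, 75 mm tall, loose beside the start box, at its smaller button's end; origin at the centre of its underside.
- glove_box: Glove carton lying flat, 120 by 220 by 70 mm, loose at the left; origin at the centre of its underside.
- soap_bottle: Clear soap bottle, 68 mm in diameter, 170 mm tall, loose at the back; origin at the centre of its underside.
- slide_box: Blue flat slide box, 85 by 170 by 30 mm, loose at the right; origin at the centre of its underside.
Things that resemble listed ones, but are neither listed nor needed, are in the scene too. What is shaped like the start_box but orange or purple is not meant.

How it is judged:
By the outcome, as a careful person would: the job done as asked, in the order asked, and still so for the second after the job is handed in, with the robot touching nothing.
It also fails if it takes over 64 s, if anything falls off the work surface, if the arm or the gripper's body presses on something with over 40 N, if the wrist force passes 120 N, or if a joint passes its speed limit or range.

## Robot

A 7-joint arm with a two-finger parallel gripper is mounted at the origin on the work surface. World frame = base frame: x ahead of the robot, y to its left, z up, the work surface at z = 0. Lengths are in m, angles in rad, forces in N, time in s.
With the tool pointing down it reaches from about 0.425 to 0.875 m from the base axis. Payload 9.9 kg.
Tool frame: the origin (TCP) lies where the fingers leave the gripper's body, on its centre line; the fingertips stand 73 mm ahead of it and the grasp point (between the pads) lies 54 mm ahead of it (robot.tcp_to_grasp is the distance from the TCP to the grasp point, in m); z points along the fingers, y is the direction in which the jaws open and shut (so a half turn about z gives the same grasp; the last joint's range is limited). The gripper opens to 85 mm and grips with 20 to 120 N. Pads are 22 mm wide; open, the fingers measure 114 mm over their backs; the gripper's body (76 mm by 85 mm) begins 54 mm behind the grasp point. The pads swing forward as they close: fully open they stand 13 mm farther back than shut.
Start: joints at [1.173, 0.576, 0.025, 1.437, -0.015, 1.129, -0.057], TCP at [0.208, -0.642, 0.304] pointing down, gripper open.
Joint ranges: [-2.76, 2.76], [-0.34, 2.15], [-1.52, 1.57], [0.19, 2.46], [-1.09, 4.23], [0.17, 1.99], [-2.82, 2.82]. Speed limits (rad/s): [2.22, 2.22, 3.01, 3.01, 3.14, 3.14, 3.14].

## Interface

Orientations are given as a rotation vector (axis times angle).
In Python, from workcell import robot, eyes gives the robot as it stands.
- The arm moves only by the tool servo_tool, never from a script. Its argument "deltas" is a list of rows, each a list of 3 entries, a list of its own where there are three numbers: the opening in per cent of the stroke, from 0 (shut) to 100 (fully open), then the shift along the world's x, y, z in cm, then the turn, a rotation vector about the world's x, y, z in rad. A call has 1 to 5 rows; each row shifts and turns the pose as measured when the row begins; what a row does not reach is not made up. A row lasts 1/12 s, in which the tool goes at most 41.7 mm and 7.16 degrees, less where a joint would pass 70% of its speed; a pose out of reach is approached as far as the arm can. A call with a gripper value outside its range is refused whole. The fingers move at their own pace and stop on an object; the grip force is fixed at half the most. Time passes only in rows, so rows that do not move let the fingers close. It gives the time, the measured TCP pose, the force and the opening at its end, in the units of the state.
- robot.sense(): the state, without advancing time (a new reading comes with each control period).
- eyes.capture(name): name is "scene" or "top" or "wrist"; returns (picture, depth): 384x512x3 uint8, blue, green, red; 384x512 float32, m along the optical axis (not along the pixel's ray), 0 where there is no reading.
- eyes.camera_model(name): a dict with "fx", "fy", "cx", "cy" (pixels), "R" (3x3) and "t" (3): a world point X has camera coordinates R X + t; the wrist camera has in their place "tool_from_camera" (4x4, takes a point from camera to tool coordinates, whose origin is the TCP and whose axes are the flange's). Camera axes: x right, y down, z forward; pixel columns grow to the right and rows downward; lengths in m; the calibration is good to about 2 mm. A picture is of the moment at which its call begins: read the wrist's pose just before it. camera_model takes no time and is no camera call.
- robot.close_job(): hands the job in, once; it reports no verdict.
Trained networks look in the newest picture that a camera, given by its name, has taken for a name from the list of things; names that differ only in an ending like _2 or _b are one class to them, and where a whole thing is asked for, a point or a joint stands for the part that bears it (a point fixed in the world has none). Each returns a list of dicts, best first, with "p" (0 to 1); they miss things now and then, are a little off and sometimes report something else, mostly with a low value. They report only what shows in the picture. A call takes as long as a camera call. They do not tell look-alikes from the thing itself.
- eyes.recognise(camera, label): "box" ([left, top, width, height] in pixels, round what is visible of it).
The state is a dict: "time_s": time; "joint_pos": joint angles; "qvel": joint speeds; "effort": joint torques, N m; "ee_pos": TCP position; "ee_rot": TCP orientation; "ft_force": force on the tool from outside, world axes, zero at the start; "moment": the same for the moment, N m; "width": opening from 0.0 (shut) to 1.0 (fully open).
Only numpy, scipy, OpenCV 4.12 (cv2) and the standard library are available. Lean on these libraries where they do the work, as an engineer would, in place of code of your own. Each camera call takes 0.05 s, during which the arm holds its last target. There are 200 camera calls.

## Working session

There is one attempt and no reset: what is moved stays moved. The work goes in short steps, Python scripts to look and compute and a tool call to move; the robot and the scene stay as the last step left them, time stands still between calls to the robot, and variables do not carry over. Pictures are saved under pics/ and viewed, about 8 in all and at most 12, crops included, and the job is handed in when it is done.

Besides the shell and the picture viewer there is one more tool, called after "Emit:" as name(argument=value, ...), one argument or row to a line, values as JSON. servo_tool: Moves the arm, as the interface text tells. Its arguments: {"type":"object","properties":{"deltas":{"type":"array","items":{"type":"array"}}},"required":["deltas"]}

```bash
mkdir -p pics; cat > h.py <<'E'
import numpy as np, cv2
from workcell import robot, eyes
def cloud(n):
    im,d=eyes.capture(n); m=eyes.camera_model(n)
    v,u=np.mgrid[:384,:512]
    c=np.stack([(u-m['cx'])/m['fx']*d,(v-m['cy'])/m['fy']*d,d],-1)
    P=(c-np.array(m['t']))@np.array(m['R'])
    P[d==0]=np.nan
    return im,d,P
E
python3 - <<'E'
from h import *
for n in ['scene','top']:
    im,d,P=cloud(n); cv2.imwrite(f'pics/{n}0.png',im); np.save(f'{n}.npy',P); cv2.imwrite(f'{n}.png',im)
    for l in ['light_source','lever_tip','start_box','start_top','stop_top','beaker','petri_dish','oil_bottle']:
        for r in eyes.recognise(n,l)[:3]:
            b=[int(x) for x in r['box']]; q=P[b[1]:b[1]+b[3]+1,b[0]:b[0]+b[2]+1].reshape(-1,3)
            print(n,l,round(r['p'],2),b,np.round(np.nanmedian(q,0),3))
print(robot.sense())
E
```

```text
scene light_source 0.72 [188, 199, 13, 6] [ 0.552 -0.148  0.062]
scene light_source 0.71 [263, 164, 90, 59] [0.603 0.193 0.088]
scene lever_tip 0.38 [295, 164, 0, 12] [0.535 0.162 0.126]
scene lever_tip 0.32 [130, 215, 25, 27] [ 0.617 -0.298  0.04 ]
scene start_box 0.82 [184, 163, 45, 29] [ 0.404 -0.101  0.034]
scene start_box 0.65 [62, 243, 69, 64] [ 0.753 -0.407  0.011]
scene start_box 0.63 [153, 196, 56, 42] [ 0.586 -0.192  0.023]
scene start_top 0.52 [293, 166, 3, 15] [0.536 0.163 0.106]
scene start_top 0.49 [210, 167, 8, 3] [ 0.4   -0.073  0.064]
scene beaker 0.86 [133, 215, 21, 28] [ 0.626 -0.296  0.044]
scene beaker 0.16 [293, 165, 6, 10] [0.515 0.171 0.092]
scene petri_dish 0.87 [174, 232, 36, 30] [ 0.685 -0.167  0.014]
scene oil_bottle 0.45 [326, 185, 6, 12] [0.64  0.234 0.114]
top light_source 0.97 [144, 156, 101, 78] [0.562 0.201 0.088]
top lever_tip 0.43 [206, 203, 3, 14] [0.52  0.159 0.092]
top start_box 0.84 [272, 237, 54, 47] [ 0.374 -0.104  0.039]
top start_box 0.83 [342, 225, 54, 59] [ 0.39  -0.31   0.005]
top start_box 0.71 [300, 173, 49, 43] [ 0.567 -0.182  0.041]

[... 507 characters left out ...]
 9, 9] [ 0.549 -0.151  0.063]
{'time_s': 0.9, 'joint_pos': array([ 1.17319908,  0.57568466,  0.02489179,  1.4371165 , -0.01502872,
        1.12904714, -0.05651335]), 'qvel': array([-0.00112155,  0.00126698, -0.00068548, -0.00159224,  0.00087664,
        0.00011095, -0.00027654]), 'effort': array([ 8.14569448e-04, -7.65488791e+01,  2.24905729e+00, -2.86296344e+01,
        1.54096261e-02,  2.85643058e-03,  1.17438091e-05]), 'ee_pos': array([ 0.20836437, -0.6420168 ,  0.30389313]), 'ee_rot': array([-3.10293281e+00, -4.90847465e-01, -3.04508257e-05]), 'ft_force': array([ 0.30809899, -0.13094991,  0.26715567]), 'moment': array([ 0.01269836, -0.02362524, -0.02994372]), 'width': 0.9956956966366522}
```

```bash
python3 - <<'E'
from h import *
im=cv2.imread('top.png'); P=np.load('top.npy'); S=np.load('scene.npy')
c=im[120:290,130:430]
cv2.imwrite('pics/topc.png',cv2.resize(c,(800,453),interpolation=cv2.INTER_CUBIC))
def rect(nm,lo,hi,zl,zh):
    for k,Q in (('top',P),('scene',S)):
        q=Q.reshape(-1,3); q=q[np.isfinite(q).all(1)]
        q=q[(q[:,0]>lo[0])&(q[:,0]<hi[0])&(q[:,1]>lo[1])&(q[:,1]<hi[1])&(q[:,2]>zl)&(q[:,2]<zh)]
        if len(q)<3: continue
        print(nm,k,len(q),np.round(q.mean(0),4),cv2.minAreaRect(q[:,:2].astype(np.float32)))
rect('ls',(.4,.03),(.75,.38),.08,.098)
rect('lever',(.45,.1),(.6,.25),.103,.14)
rect('sbtop',(.47,-.27),(.66,-.1),.036,.048)
rect('sbbtn',(.47,-.27),(.66,-.1),.052,.07)
rect('oil',(.6,.2),(.7,.3),.103,.15)
E
```

```text
ls top 4926 [0.5589 0.1965 0.0896] ((0.6307801008224487, 0.17654705047607422), (0.25981399416923523, 0.31060823798179626), 73.01363372802734)
ls scene 2820 [0.5729 0.1941 0.0894] ((0.5629995465278625, 0.19843609631061554), (0.25974956154823303, 0.16317424178123474), 73.22066497802734)
lever top 62 [0.5188 0.1643 0.1279] ((0.5190233588218689, 0.16520574688911438), (0.009957801550626755, 0.035398468375205994), 72.85237121582031)
lever scene 46 [0.5289 0.1632 0.1225] ((0.5227439999580383, 0.16541634500026703), (0.009723816066980362, 0.034121885895729065), 72.13139343261719)
sbtop top 1106 [ 0.5631 -0.1885  0.0423] ((0.5658515691757202, -0.19669592380523682), (0.08968475461006165, 0.16374070942401886), 17.566486358642578)
sbtop scene 786 [ 0.5766 -0.1904  0.042 ] ((0.5699127912521362, -0.19912458956241608), (0.09330210089683533, 0.16920477151870728), 17.249032974243164)
sbbtn top 280 [ 0.5598 -0.1757  0.0585] ((0.5746668577194214, -0.204559326171875), (0.04607076197862625, 0.16083982586860657), 23.273656845092773)
sbbtn scene 217 [ 0.5699 -0.1806  0.0585] ((0.578600287437439, -0.20336388051509857), (0.04470844939351082, 0.16214798390865326), 23.623830795288086)
oil top 76 [0.6329 0.2367 0.1245] ((0.6345392465591431, 0.23917824029922485), (0.02487039566040039, 0.02394062653183937), 43.993465423583984)
oil scene 102 [0.6416 0.237  0.1216] ((0.6387655735015869, 0.23815903067588806), (0.022883174940943718, 0.0219936054199934), 89.3051986694336)
```

View pics/topc.png

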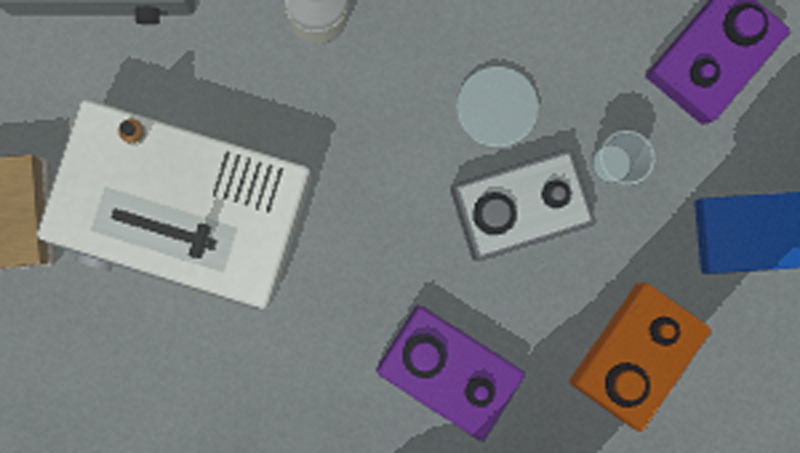

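The crop shows the grey start box at (525,205), with its larger button at (495,212). The lever is at (203,241), at the right (-y) end of its slot. I'm heading for a wrist view above the start box first.

Emit:
servo_tool(
  deltas=[
    [0, [2.2, 3.2, 0], [0, 0, 0.07]],
    [0, [2.2, 3.2, 0], [0, 0, 0.07]],
    [0, [2.2, 3.2, 0], [0, 0, 0.07]],
    [0, [2.2, 3.2, 0], [0, 0, 0.07]],
    [0, [2.2, 3.2, 0], [0, 0, 0.07]],
  ],
)

```text
time_s: 1.32
ee_pos: [0.3125, -0.4835, 0.3027]
ee_rot: [2.967, 1.017, -0.009]
ft_force: [1.6, -1.4, -0.0]
width: 0.295
```

Emit:
servo_tool(
  deltas=[
    [0, [2.2, 3.2, 0], [0, 0, 0.07]],
    [0, [2.2, 3.2, 0], [0, 0, 0.07]],
    [0, [2.2, 3.2, 0], [0, 0, 0.07]],
    [0, [2.2, 3.2, 0], [0, 0, 0.07]],
    [0, [2.2, 3.2, 0], [0, 0, 0.07]],
  ],
)

```text
time_s: 1.73
ee_pos: [0.426, -0.3152, 0.3041]
ee_rot: [2.728, 1.539, -0.006]
ft_force: [0.8, -0.4, 0.0]
width: -0.004
```

Emit:
servo_tool(
  deltas=[
    [0, [2.2, 3.2, 0], [0, 0, 0.07]],
    [0, [2.2, 3.2, 0], [0, 0, 0.07]],
    [0, [2.2, 3.2, 0], [0, 0, 0.07]],
    [0, [2.2, 3.2, 0], [0, 0, 0.07]],
    [0, [0, 0, 0], [0, 0, 0]],
  ],
)

```text
time_s: 2.15
ee_pos: [0.5213, -0.1723, 0.3062]
ee_rot: [2.459, 1.937, 0.007]
ft_force: [0.4, 0.4, -0.2]
width: 0.004
```

```bash
cat >> h.py <<'E'
from scipy.spatial.transform import Rotation as Ro
def wrist():
    s=robot.sense(); im,d=eyes.capture('wrist'); m=eyes.camera_model('wrist'); T=np.array(m['tool_from_camera'])
    v,u=np.mgrid[:384,:512]
    c=np.stack([(u-m['cx'])/m['fx']*d,(v-m['cy'])/m['fy']*d,d],-1)
    P=(c@T[:3,:3].T+T[:3,3])@Ro.from_rotvec(s['ee_rot']).as_matrix().T+s['ee_pos']
    P[d==0]=np.nan
    return im,d,P,s
E
python3 - <<'E'
from h import *
im,d,P,s=wrist(); cv2.imwrite('pics/w1.png',im); np.save('w1.npy',P)
print(np.round(eyes.camera_model('wrist')['tool_from_camera'],3))
for l in ['start_box','start_top','stop_top']:
    for r in eyes.recognise('wrist',l)[:3]:
        b=[int(x) for x in r['box']];u=b[0]+b[2]//2;v=b[1]+b[3]//2
        print(l,round(r['p'],2),b,np.round(np.nanmedian(P[v-3:v+4,u-3:u+4].reshape(-1,3),0),4))
E
```

```text
[[ 0.    -0.947 -0.321  0.083]
 [ 1.     0.    -0.    -0.   ]
 [ 0.    -0.321  0.947 -0.069]
 [ 0.     0.     0.     1.   ]]
start_box 0.97 [369, 231, 118, 90] [ 0.7231 -0.3835  0.052 ]
start_box 0.63 [136, 227, 92, 66] [ 0.3986 -0.2802  0.0416]
start_box 0.58 [226, 101, 116, 121] [ 0.5625 -0.1769  0.0414]
start_top 0.97 [146, 271, 27, 18] [ 0.3685 -0.2902  0.0629]
start_top 0.88 [256, 128, 31, 32] [ 0.551  -0.149   0.0631]
start_top 0.81 [448, 295, 27, 15] [ 0.7604 -0.4249  0.0628]
stop_top 0.68 [295, 189, 13, 15] [ 0.5725 -0.2182  0.0628]
stop_top 0.67 [414, 278, 13, 12] [ 0.7069 -0.3817  0.0618]
stop_top 0.53 [96, 163, 14, 9] [ 0.3586 -0.1294  0.063 ]
```

View pics/w1.png

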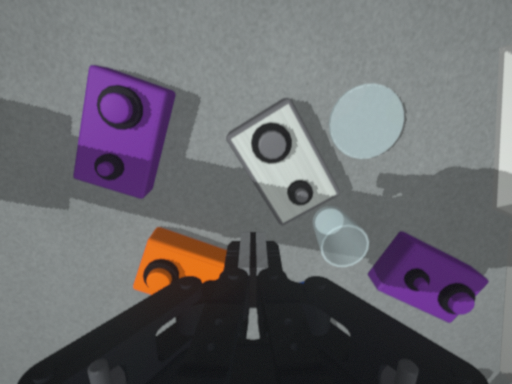

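The wrist view shows the start button at (272,143), which is world (0.551, -0.149), top at z 0.063. Next I go behind the lever.

Emit:
servo_tool(
  deltas=[
    [0, [-0.2, 3.7, 0], [0, 0, -0.01]],
    [0, [-0.2, 3.7, 0], [0, 0, -0.01]],
    [0, [-0.2, 3.7, 0], [0, 0, -0.01]],
    [0, [-0.2, 3.7, 0], [0, 0, -0.01]],
    [0, [-0.2, 3.7, 0], [0, 0, -0.01]],
  ],
)

```text
time_s: 2.77
ee_pos: [0.5026, -0.0101, 0.3049]
ee_rot: [2.55, 1.804, -0.013]
ft_force: [1.4, 0.6, -0.1]
width: -0.0
```

Emit:
servo_tool(
  deltas=[
    [0, [-0.2, 3.7, 0], [0, 0, -0.01]],
    [0, [-0.2, 3.7, 0], [0, 0, 0]],
    [0, [0, 2.9, 0], [0, 0, 0]],
    [0, [0, 0, 0], [0, 0, 0]],
    [0, [0, 0, 0], [0, 0, 0]],
  ],
)

```text
time_s: 3.18
ee_pos: [0.4965, 0.097, 0.3059]
ee_rot: [2.567, 1.779, -0.011]
ft_force: [0.3, -1.2, 0.3]
width: -0.0
```

```bash
python3 - <<'E'
from h import *
im,d,P,s=wrist(); cv2.imwrite('pics/w2.png',im); np.save('w2.npy',P)
print(s['ee_pos'],s['ee_rot'])
q=P.reshape(-1,3);q=q[np.isfinite(q).all(1)]
def sel(lo,hi,zl,zh):return q[(q[:,0]>lo[0])&(q[:,0]<hi[0])&(q[:,1]>lo[1])&(q[:,1]<hi[1])&(q[:,2]>zl)&(q[:,2]<zh)]
for n,a in (('ls',sel((.4,.03),(.75,.38),.084,.095)),('levertop',sel((.48,.12),(.58,.23),.127,.135)),('oil',sel((.6,.2),(.7,.3),.135,.15))):
    if len(a)>3: print(n,len(a),np.round(a.mean(0),4),cv2.minAreaRect(a[:,:2].astype(np.float32)))
W=np.load('w1.npy').reshape(-1,3)
r=np.hypot(W[:,0]-.551,W[:,1]+.149)
for i in range(0,30,3):
    z=W[(r>=i/1000)&(r<(i+3)/1000),2]; print(i,len(z),np.round(np.nanpercentile(z,[10,50,90]),3))
E
```

```text
[0.49652817 0.09699326 0.30587007] [ 2.56661954  1.77908974 -0.01117626]
ls 29106 [0.5506 0.1654 0.089 ] ((0.6190805435180664, 0.13667063415050507), (0.1732623279094696, 0.30833899974823), 72.68529510498047)
levertop 520 [0.5195 0.1671 0.1297] ((0.5194960832595825, 0.16698263585567474), (0.009994414635002613, 0.03561373054981232), 72.77717590332031)
0 21 [0.062 0.063 0.064]
3 70 [0.062 0.063 0.064]
6 109 [0.062 0.063 0.064]
9 237 [0.062 0.063 0.328]
12 926 [0.062 0.317 0.327]
15 1924 [0.278 0.309 0.325]
18 3168 [0.279 0.302 0.321]
21 2591 [0.053 0.296 0.313]
24 2901 [0.242 0.302 0.319]
27 3165 [0.042 0.309 0.319]
```

View pics/w2.png

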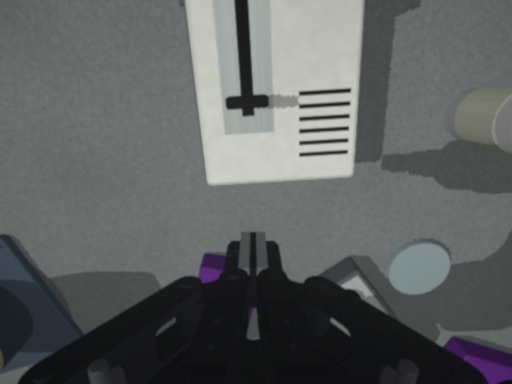

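The view shows the lever at (248,102), near the close end of its slot, with the tool lined up behind it. I'm moving above the free box top, then lowering.

Emit:
servo_tool(
  deltas=[
    [0, [0.9, 2.6, 0], [0, 0, 0.05]],
    [0, [0, 0, -4], [0, 0, 0]],
    [0, [0, 0, -4], [0, 0, 0]],
    [0, [0, 0, -3], [0, 0, 0]],
    [0, [0, 0, 0], [0, 0, 0]],
  ],
)

```text
time_s: 3.65
ee_pos: [0.5094, 0.1132, 0.1953]
ee_rot: [2.531, 1.819, -0.001]
ft_force: [-2.1, -1.4, -1.2]
width: -0.001
```

```bash
cat >> h.py <<'E'
A=np.array([.2965,.955]); L=np.array([.955,-.2965])
def lever(save=None):
    im,d,P=cloud('top'); 
    q=P.reshape(-1,3);q=q[np.isfinite(q).all(1)]
    a=q[:,:2]@A; l=q[:,:2]@L
    q=q[(abs(l-.4465)<.03)&(a>.28)&(a<.45)&(q[:,2]>.122)&(q[:,2]<.134)]
    s=robot.sense()
    print('lever n',len(q),'s',np.round(np.percentile(q[:,:2]@A,[2,50,98]),4) if len(q) else '')
    print('tcp s,l,z',np.round([s['ee_pos'][:2]@A,s['ee_pos'][:2]@L,s['ee_pos'][2]],4),'yaw',np.round(2*np.degrees(np.arctan2(s['ee_rot'][1],s['ee_rot'][0])),1),'F',np.round(s['ft_force'],2),'t',s['time_s'])
    if save: cv2.imwrite(save,cv2.resize(im[130:260,130:300],None,fx=4,fy=4,interpolation=cv2.INTER_CUBIC))
E
python3 - <<'E'
from h import *
lever()
for f in ('top','w2'):
    q=np.load(f+'.npy').reshape(-1,3);q=q[np.isfinite(q).all(1)]
    q=q[(abs(q[:,2]-.0895)<.004)]
    l=q[:,:2]@L; a=q[:,:2]@A
    k=(l>.41)&(l<.55)&(a>.2)&(a<.55); print(f,np.round(np.percentile(a[k],[.2,.5,1,99,99.5,99.8]),4))
E
```

```text
lever n 0 s 
tcp s,l,z [0.2595 0.4537 0.1976] yaw 71.4 F [ 0.69 -0.28  0.73] t 3.7
top [0.2263 0.2271 0.2284 0.4813 0.4827 0.484 ]
w2 [0.2292 0.23   0.2313 0.3952 0.3965 0.3976]
```

Emit:
servo_tool(
  deltas=[
    [0, [-0.7, 0.2, -1.2], [0, 0, 0.02]],
    [0, [0, 0, -0.5], [0, 0, 0]],
    [0, [0.4, 1.4, 0], [0, 0, 0]],
    [0, [0.1, 0.3, 0], [0, 0, 0]],
    [0, [0, 0, 0], [0, 0, 0]],
  ],
)

```text
time_s: 4.12
ee_pos: [0.5133, 0.129, 0.1873]
ee_rot: [2.518, 1.827, 0.012]
ft_force: [-0.4, -0.4, 0.0]
width: -0.0
```

```bash
cat >> h.py <<'E'
def leverw(save=None):
    im,d,P,s=wrist()
    q=P.reshape(-1,3);q=q[np.isfinite(q).all(1)]
    a=q[:,:2]@A; l=q[:,:2]@L
    k=(abs(l-.4465)<.03)&(a>.29)&(a<.45)&(q[:,2]>.122)&(q[:,2]<.136)
    print('lever n',k.sum(),'s',np.round(np.percentile(a[k],[2,50,98]),4) if k.any() else '','z',np.round(np.median(q[k,2]),4) if k.any() else '')
    print('tcp s,l,z',np.round([s['ee_pos'][:2]@A,s['ee_pos'][:2]@L,s['ee_pos'][2]],4),'yaw',np.round(2*np.degrees(np.arctan2(s['ee_rot'][1],s['ee_rot'][0])),1),'F',np.round(s['ft_force'],2),'t',s['time_s'])
    if save: cv2.imwrite(save,im)
E
python3 -c "
from h import *
leverw('pics/w3.png'); lever()"
```

```text
lever n 1693 s [0.3094 0.3152 0.3188] z 0.1295
tcp s,l,z [0.2754 0.452  0.1873] yaw 71.9 F [-0.35 -0.43  0.04] t 4.1167
lever n 0 s 
tcp s,l,z [0.2752 0.4518 0.1871] yaw 72.0 F [-0.6  -0.75  0.32] t 4.2167
```

View pics/w3.png

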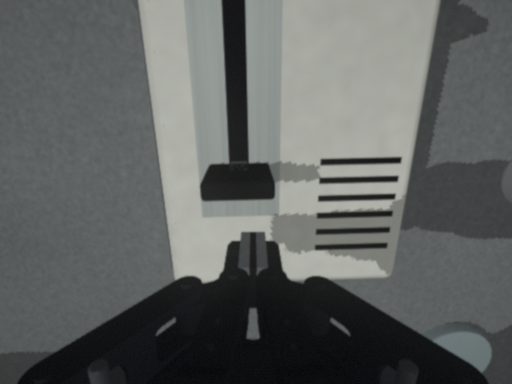

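Emit:
servo_tool(
  deltas=[
    [0, [-0.5, 0.1, -0.6], [0, 0, 0.02]],
    [0, [0.3, 0.9, 0], [0, 0, 0]],
    [0, [0.1, 0.4, 0], [0, 0, 0]],
    [0, [0.1, 0.3, 0], [0, 0, 0]],
    [0, [0.1, 0.3, 0], [0, 0, 0]],
  ],
)

```text
time_s: 4.63
ee_pos: [0.5142, 0.15, 0.1817]
ee_rot: [2.497, 1.853, 0.014]
ft_force: [-0.2, 0.5, -0.7]
width: -0.001
```

```bash
python3 -c "
from h import *
leverw()"
```

```text
lever n 2469 s [0.3017 0.3131 0.3188] z 0.1295
tcp s,l,z [0.2957 0.4466 0.1817] yaw 73.2 F [-0.19  0.48 -0.66] t 4.6333
```

Emit:
servo_tool(
  deltas=[
    [0, [0.1, 0.3, 0], [0, 0, 0]],
    [0, [0.1, 0.3, 0], [0, 0, 0]],
    [0, [0.1, 0.3, 0], [0, 0, 0]],
    [0, [0.1, 0.3, 0], [0, 0, 0]],
    [0, [0, 0, 0], [0, 0, 0]],
  ],
)

```text
time_s: 5.1
ee_pos: [0.5184, 0.1632, 0.1815]
ee_rot: [2.497, 1.853, 0.011]
ft_force: [-0.1, 0.8, -0.6]
width: 0.003
```

```bash
python3 -c "
from h import *
leverw()"
```

```text
lever n 2328 s [0.3154 0.325  0.3302] z 0.1295
tcp s,l,z [0.3096 0.4467 0.1815] yaw 73.2 F [-0.14  0.79 -0.59] t 5.1
```

Emit:
servo_tool(
  deltas=[
    [0, [0.1, 0.3, 0], [0, 0, 0]],
    [0, [0.1, 0.3, 0], [0, 0, 0]],
    [0, [0, 0, 0], [0, 0, 0]],
  ],
)

```text
time_s: 5.4
ee_pos: [0.5207, 0.1696, 0.1815]
ee_rot: [2.497, 1.853, 0.012]
ft_force: [-0.1, -0.2, 0.2]
width: -0.003
```

```bash
python3 -c "
from h import *
leverw()"
```

```text
lever n 2512 s [0.3222 0.3346 0.3403] z 0.1294
tcp s,l,z [0.3163 0.4469 0.1815] yaw 73.1 F [-0.06 -0.25  0.18] t 5.4
```

The lever ran ahead into click 1, which calibrates the travel: a front edge of 0.3403 is 24 mm.

Emit:
servo_tool(
  deltas=[
    [0, [0.1, 0.3, 0], [0, 0, 0]],
    [0, [0.1, 0.3, 0], [0, 0, 0]],
    [0, [0.1, 0.3, 0], [0, 0, 0]],
    [0, [0.1, 0.3, 0], [0, 0, 0]],
    [0, [0, 0, 0], [0, 0, 0]],
  ],
)

```text
time_s: 5.87
ee_pos: [0.5247, 0.1818, 0.1814]
ee_rot: [2.498, 1.852, 0.01]
ft_force: [-0.1, 0.4, 0.0]
width: -0.002
```

```bash
python3 -c "
from h import *
leverw()"
```

```text
lever n 2352 s [0.335  0.3445 0.3497] z 0.1295
tcp s,l,z [0.3292 0.4472 0.1814] yaw 73.1 F [-0.08  0.37  0.04] t 5.8667
```

Emit:
servo_tool(
  deltas=[
    [0, [0.1, 0.2, 0], [0, 0, 0]],
    [0, [0, 0, 0], [0, 0, 0]],
    [0, [0, 0, 0], [0, 0, 0]],
  ],
)

```text
time_s: 6.17
ee_pos: [0.526, 0.1842, 0.1814]
ee_rot: [2.497, 1.852, 0.011]
ft_force: [-0.8, 0.5, -0.1]
width: -0.0
```

```bash
python3 -c "
from h import *
leverw()"
```

```text
lever n 2531 s [0.3377 0.3504 0.3563] z 0.1294
tcp s,l,z [0.3318 0.4477 0.1814] yaw 73.1 F [-0.82  0.53 -0.13] t 6.1667
```

Click 2 (40 mm) is reached. Click 3 should have its front edge at about 0.372.

Emit:
servo_tool(
  deltas=[
    [0, [0.1, 0.3, 0], [0, 0, 0]],
    [0, [0.1, 0.3, 0], [0, 0, 0]],
    [0, [0.1, 0.3, 0], [0, 0, 0]],
    [0, [0.1, 0.3, 0], [0, 0, 0]],
    [0, [0, 0, 0], [0, 0, 0]],
  ],
)

```text
time_s: 6.63
ee_pos: [0.53, 0.1965, 0.1814]
ee_rot: [2.498, 1.851, 0.008]
ft_force: [0.8, -0.2, 0.0]
width: 0.001
```

Emit:
servo_tool(
  deltas=[
    [0, [0.1, 0.2, 0], [0, 0, 0]],
    [0, [0, 0, 0], [0, 0, 0]],
    [0, [0, 0, 0], [0, 0, 0]],
  ],
)

```text
time_s: 6.88
ee_pos: [0.5314, 0.1996, 0.1814]
ee_rot: [2.497, 1.852, 0.01]
ft_force: [0.7, -0.6, 0.0]
width: -0.003
```

```bash
python3 -c "
from h import *
leverw()"
```

```text
lever n 2531 s [0.354  0.3665 0.3724] z 0.1294
tcp s,l,z [0.3482 0.4483 0.1814] yaw 73.1 F [ 0.71 -0.64  0.02] t 6.8833
```

The lever is in click 3, with its front edge at 0.3724. I'm backing off and rising, then looking.

Emit:
servo_tool(
  deltas=[
    [0, [-0.6, -1.9, 0], [0, 0, 0]],
    [0, [-0.3, -0.9, 2], [0, 0, 0]],
    [0, [0, 0, 4], [0, 0, 0]],
    [0, [0, 0, 4], [0, 0, 0]],
    [0, [0, -2, 2], [0, 0, 0]],
  ],
)

```text
time_s: 7.35
ee_pos: [0.5185, 0.1533, 0.3001]
ee_rot: [2.496, 1.864, -0.003]
ft_force: [1.2, 0.7, 0.8]
width: 0.0
```

Emit:
servo_tool(
  deltas=[
    [0, [0, -4, 0], [0, 0, 0]],
    [0, [0, -4, 0], [0, 0, 0]],
    [0, [0, -4, 0], [0, 0, 0]],
    [0, [0, -4, 0], [0, 0, 0]],
    [0, [0, 0, 0], [0, 0, 0]],
  ],
)

```text
time_s: 7.77
ee_pos: [0.5193, -0.0136, 0.308]
ee_rot: [2.489, 1.862, 0.016]
ft_force: [0.5, -1.1, -0.2]
width: 0.004
```

```bash
python3 -c "
from h import *
lever('pics/t2.png'); print(robot.sense()['ee_pos'])"
```

```text
lever n 47 s [0.3599 0.3648 0.3701]
tcp s,l,z [0.1446 0.4991 0.3081] yaw 73.7 F [-1.1  -0.11 -1.04] t 7.8167
[ 0.51949827 -0.00990211  0.30814072]
```

View pics/t2.png

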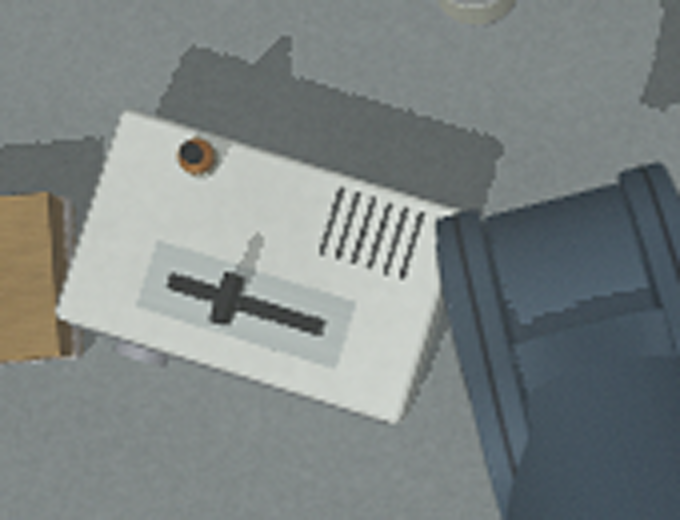

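The lever is at (230,298) in the crop. The top camera puts its travel at 53 mm from the start, so it is at about 56 mm, and the bottle is untouched. Now to the start button.

Emit:
servo_tool(
  deltas=[
    [0, [0.8, -3.5, 0], [0, 0, 0]],
    [0, [0.8, -3.5, 0], [0, 0, 0]],
    [0, [0.8, -3.5, 0], [0, 0, 0]],
    [0, [0.8, -3.5, 0], [0, 0, 0]],
    [0, [0, 0, 0], [0, 0, 0]],
  ],
)

```text
time_s: 8.23
ee_pos: [0.5525, -0.1506, 0.3092]
ee_rot: [2.481, 1.875, 0.024]
ft_force: [-1.2, -1.4, -1.0]
width: -0.002
```

Emit:
servo_tool(
  deltas=[
    [0, [0, 0, -4], [0, 0, 0]],
    [0, [0, 0, -4], [0, 0, 0]],
    [0, [0, 0, -4], [0, 0, 0]],
    [0, [0, 0, 0], [0, 0, 0]],
    [0, [0, 0, 0], [0, 0, 0]],
  ],
)

```text
time_s: 8.65
ee_pos: [0.5552, -0.1496, 0.1879]
ee_rot: [2.481, 1.869, 0.034]
ft_force: [0.2, -0.2, -0.1]
width: 0.002
```

```bash
python3 -c "
from h import *
im,d,P,s=wrist(); cv2.imwrite('pics/w4.png',im); R=Ro.from_rotvec(s['ee_rot']).as_matrix()
print(s['ee_pos'],s['ee_rot'],'tip',s['ee_pos']+R@[0,0,.073])
q=P.reshape(-1,3);q=q[abs(q[:,2]-.0625)<.004];q=q[np.hypot(q[:,0]-.551,q[:,1]+.149)<.03];print(len(q),cv2.minEnclosingCircle(q[:,:2].astype(np.float32)),np.median(q,0))
"
```

```text
[ 0.55521832 -0.14962766  0.187935  ] [2.48103864 1.86854437 0.03439079] tip [ 0.55806501 -0.15072149  0.11499873]
1255 ((0.5522259473800659, -0.14970946311950684), 0.01591772586107254) [ 0.55231834 -0.14863326  0.06273269]
```

View pics/w4.png

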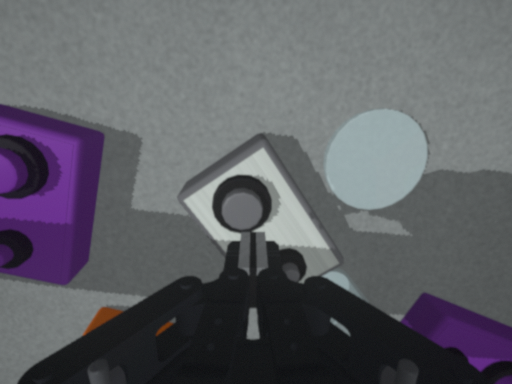

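Seen here, the start button is at (243,205), world (0.552, -0.150). I'm straightening the tool, centring it and descending.

Emit:
servo_tool(
  deltas=[
    [0, [-0.3, 0, 0], [0.015, 0.039, 0]],
    [0, [0, 0, -2], [0, 0, 0]],
    [0, [0, 0, -2], [0, 0, 0]],
    [0, [0, 0, 0], [0, 0, 0]],
    [0, [0, 0, 0], [0, 0, 0]],
  ],
)

```text
time_s: 9.12
ee_pos: [0.5579, -0.1474, 0.1593]
ee_rot: [2.5, 1.888, 0.014]
ft_force: [-0.1, 0.9, 0.4]
width: -0.002
```

```bash
python3 -c "
from h import *
s=robot.sense();R=Ro.from_rotvec(s['ee_rot']).as_matrix()
print(s['ee_pos'],'tip',s['ee_pos']+R@[0,0,.073],s['ft_force'])
"
```

```text
[ 0.5578656  -0.14739699  0.15933687] tip [ 0.5587889  -0.14752604  0.08634282] [-0.08024386  0.85425483  0.44384128]
```

Emit:
servo_tool(
  deltas=[
    [0, [-0.6, -0.2, 0], [0, 0.01, 0]],
    [0, [0, 0, 0], [0, 0, 0]],
    [0, [0, 0, -1.5], [0, 0, 0]],
    [0, [0, 0, 0], [0, 0, 0]],
    [0, [0, 0, 0], [0, 0, 0]],
  ],
)

```text
time_s: 9.53
ee_pos: [0.5545, -0.1497, 0.1529]
ee_rot: [2.498, 1.887, 0.011]
ft_force: [0.2, -0.1, 0.5]
width: -0.001
```

```bash
python3 -c "
from h import *
s=robot.sense();R=Ro.from_rotvec(s['ee_rot']).as_matrix()
print(s['ee_pos'],'tip',s['ee_pos']+R@[0,0,.073],s['ft_force'])
"
```

```text
[ 0.55448021 -0.14969058  0.15291383] tip [ 0.55536505 -0.1500231   0.07991995] [ 0.16368384 -0.12952549  0.50635512]
```

Emit:
servo_tool(
  deltas=[
    [0, [-0.4, 0, -0.6], [0, 0, 0]],
    [0, [-0.1, 0, -0.6], [0, 0, 0]],
    [0, [0, 0, -0.3], [0, 0, 0]],
    [0, [0, 0, -0.3], [0, 0, 0]],
    [0, [0, 0, 0], [0, 0, 0]],
  ],
)

```text
time_s: 9.95
ee_pos: [0.5497, -0.1501, 0.1361]
ee_rot: [2.496, 1.885, 0.014]
ft_force: [-0.2, -0.3, 2.8]
width: 0.002
```

Emit:
servo_tool(
  deltas=[
    [0, [0, 0, -0.3], [0, 0, 0]],
    [0, [0, 0, -0.3], [0, 0, 0]],
  ],
)

```text
time_s: 10.12
ee_pos: [0.5498, -0.1501, 0.1303]
ee_rot: [2.496, 1.885, 0.014]
ft_force: [-4.3, 0.7, 26.1]
width: -0.001
```

Emit:
servo_tool(
  deltas=[
    [0, [0, 0, -0.2], [0, 0, 0]],
    [0, [0, 0, 0], [0, 0, 0]],
  ],
)

```text
time_s: 10.28
ee_pos: [0.5498, -0.15, 0.131]
ee_rot: [2.495, 1.884, 0.014]
ft_force: [-2.1, 0.1, 4.5]
width: 0.002
```

26 N at TCP z 0.130 is the button's hard stop, well past the 5 N spring. Releasing straight up.

Emit:
servo_tool(
  deltas=[
    [0, [0, 0, 1], [0, 0, 0]],
    [0, [0, 0, 3], [0, 0, 0]],
    [0, [0, 0, 4], [0, 0, 0]],
    [0, [0, 0, 4], [0, 0, 0]],
    [0, [0, 0, 3], [0, 0, 0]],
  ],
)

```text
time_s: 10.7
ee_pos: [0.5461, -0.1486, 0.2807]
ee_rot: [2.502, 1.892, 0.002]
ft_force: [0.4, -0.6, -0.7]
width: -0.001
```

Emit:
servo_tool(
  deltas=[
    [0, [-1.2, -3.5, 0], [0, 0, 0]],
    [0, [-1.2, -3.5, 0], [0, 0, 0]],
    [0, [-1.2, -3.5, 0], [0, 0, 0]],
    [0, [-1.2, -3.5, 0], [0, 0, 0]],
    [0, [0, 0, 0], [0, 0, 0]],
  ],
)

```text
time_s: 11.12
ee_pos: [0.4999, -0.2905, 0.292]
ee_rot: [2.483, 1.896, 0.019]
ft_force: [-0.5, -1.3, -0.5]
width: -0.001
```

```bash
python3 -c "
from h import *
lever()
im,d,P=cloud('top'); cv2.imwrite('pics/t3.png',cv2.resize(im[110:300,130:430],(800,507),interpolation=cv2.INTER_CUBIC))
S0=np.load('scene.npy'); im,d,S=cloud('scene')
for n,a,b in (('before',S0,0),('after',S,0)):
    q=a.reshape(-1,3)
    for nm,c,r in (('start',(.552,-.150),.03),('stop',(.5725,-.218),.02)):
        k=(np.hypot(q[:,0]-c[0],q[:,1]-c[1])<r)&(abs(q[:,2]-.0625)<.005); print(n,nm,k.sum(),np.round(np.mean(q[k],0),4))
"
```

```text
lever n 52 s [0.3603 0.3642 0.3696]
tcp s,l,z [-0.1256  0.5639  0.292 ] yaw 74.8 F [ 0.67 -0.17 -0.08] t 11.1667
before start 71 [ 0.5568 -0.1509  0.063 ]
before stop 23 [ 0.577  -0.219   0.0626]
after start 69 [ 0.556  -0.1506  0.0629]
after stop 23 [ 0.5767 -0.2194  0.0621]
```

View pics/t3.png

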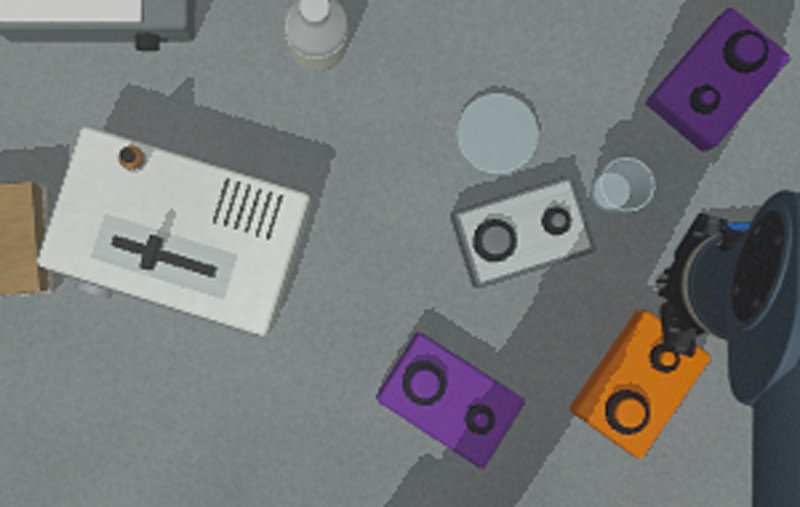

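The picture shows the lever at (150,251). The start box, at (525,233), and its neighbours are unmoved, both buttons are up, and the arm is clear. Handing in.

```bash
python3 -c "
from workcell import robot
print(robot.close_job())"
```

```text
the job is handed in; nothing more can be done
None
```

The lever is in the third click, and after that I pressed the larger button of the grey start box fully in and let it come back up. I handed the job in at about 11 s of the 64 s allowed.

- **Lever:** I pushed it from the parked side with the shut fingertips and saw it run ahead into clicks 1, 2 and 3 in turn. The last top-camera check has it about 53 mm from where it started, so about 56 mm of travel.
- **Start button:** The wrist force peaked at 26 N at the button's hard stop, against the 5 N the spring takes. The scene camera then showed both buttons back at their original height, to within 0.5 mm.
- **Everything else:** In the final picture the start box, oil bottle, dish and beaker have not visibly moved, and the arm is touching nothing. The start box's measured position agrees with the first reading to within 1 mm.
- **Disagreement:** The top, scene and wrist cameras differed by 2 to 4 mm in absolute position. I therefore judged the lever by how far it moved and by its run-ahead into each click.

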